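# Dust off a carved printing block: clear it, load the flap cabinet, press start

### The job

A cork sanding block was left lying on the carved printing block with the blue face: first lay the sanding block flat on the black square pad. Then push the blue-faced block down through the orange spring flaps of the dust cabinet so that it drops inside and the flaps swing shut, and after that press the green start button fully down and let it come up again. Leave the red-faced block, the ink tin and the bottle standing where they are, do not press the red stop button, and do not let the sanding block or the blue block fall from a height.

Things in the scene. Friction and masses are not known exactly. Their poses are not given: they have to be found in the camera images.
- blue_block: wooden printing block with a blue face on top, 110 long (own x) x 56 wide (own y) x 25 high, about 0.17 to 0.34 kg, lying flat on the green cutting mat; origin at the centre of its underside. Its place among the clutter and its yaw vary.
- sander: cork sanding block, 110 long (own x) x 42 wide (own y) x 36 high, about 0.1 to 0.2 kg, lying on top of the blue-faced block at an angle to it; origin at the centre of its underside.
- red_block: bystander: a printing block of the same size (110 x 56 x 25) with a red face, lying on the mat; origin at the centre of its underside, x along its length.
- tin: bystander: upright ink tin with a yellow label, 76 in diameter, 100 high, on the mat; origin at the centre of its underside.
- bottle: bystander: upright white bottle with a black cap, 62 in diameter, 180 high, on the mat; origin at the centre of its underside.
- mat: green cutting mat, 290 x 290 x 3 thick, fixed to the table, left or right of the robot's centre line; origin at the centre of its underside. Blue block, red block, tin and bottle stand on it in a two-by-two pattern about 140 apart, shuffled.
- pad: black square rubber pad, 140 x 140 x 6 thick, fixed to the table; origin at the centre of its underside, so its top is 6 above that.
- cabinet: fixed dust cabinet, on the other side of the centre line from the mat: a box 186 (own x) x 190 (own y) x 130 high, clear walls, grey frame and top. Origin at the centre of its underside. Its top has a centred opening 150 x 150, closed by two orange flaps with a 26 slit between them (along own x). The inner floor is a flat rubber sheet 20 above the origin.
- cabinet_mouth (a point): centre of the opening, level with the cabinet top (130 above the table), axes as the cabinet. Hold the block here, long side along own x, and push it down until its underside is 50 to 60 below this point, then open the fingers to let go: it drops about 50 to the floor, and the flaps (62 deep when hanging) shut as the gripper is lifted out. Opened less far, the flaps hold it up.
- flap_left (a joint): angle of the orange flap hinged on the opening's own +y edge (hinge along own x), 144 x 62 x 4: 0 shut and level, 1.5 rad hanging down inside. Spring: about 0.075 N m at 0, 0.13 N m at 1.4 rad, so pushing a block through takes about 3 to 8 N in all. It swings shut by itself.
- flap_right (a joint): the same for the flap hinged on the opening's own -y edge.
- start (a joint): travel of the green start button (diameter 40), in m: 0 up, 0.008 fully down. Fully down takes about 5 N; it springs back by itself.
- start_top (a point): centre of the top face of the green start button, about 70 above the table; it moves with the button, straight down when pressed. The button stands on a fixed grey box 74 x 74 x 46 high, beside the stop button's; which is left or right varies.
- stop (a joint): travel of the red stop button, made like the green one: 0 up, 0.008 m fully down. Not to be pressed.
- stop_top (a point): centre of the top face of the red stop button, on a second, equal grey box about 100 from the first.

How it is judged:
On the way, in this order (a step that is already met when the one before it is completed fails the run):
1. the sanding block lies flat on the black pad (its centre at least 15 mm inside the pad's edges), let go (x of sander in the frame of pad between -0.055 and 0.055 m and y of sander in the frame of pad between -0.055 and 0.055 m and z of sander in the frame of pad below 0.012 m and angle between sander's own z axis and vertical below 0.15 rad and contact force between sander and the fingers below 0.05 N), for 0.2 s.
2. the blue-faced block is inside the dust cabinet and both flaps are shut (within 0.1 rad) (x of blue_block in the frame of cabinet between -0.085 and 0.085 m and y of blue_block in the frame of cabinet between -0.085 and 0.085 m and z of blue_block in the frame of cabinet below 0.055 m and value of joint each of flap_left, flap_right below 0.1 rad), for 0.2 s.
3. the green start button is pressed fully down (over 7.2 of 8 mm) (value of joint start above 0.0072 m), for 0.1 s.
At the end, for the whole second after the job is handed in: Sanding block flat on the pad, its centre at least 15 mm inside the edges; blue block at rest in the cabinet (under 55 mm above its foot), flaps shut within 0.1 rad; both buttons up within 1.5 mm; red block, tin and bottle upright within 25 mm of their starts (all of step 2 and x of sander in the frame of pad between -0.055 and 0.055 m and y of sander in the frame of pad between -0.055 and 0.055 m and z of sander in the frame of pad below 0.012 m and angle between sander's own z axis and vertical below 0.15 rad and value of joint each of start, stop below 0.0015 m and linear speed of each of blue_block, sander below 0.02 m/s and distance of each of red_block, tin, bottle from where it was at the start of the episode below 0.025 m and angle between each of red_block, tin, bottle's own z axis and vertical below 0.3 rad); the robot touches nothing.
It fails at once if the red-faced block, tin or bottle is moved over 25 mm or tipped (not (distance of each of red_block, tin, bottle from where it was at the start of the episode below 0.025 m and angle between each of red_block, tin, bottle's own z axis and vertical below 0.3 rad)).
It fails at once if the red stop button is pressed (over 3 mm) (value of joint stop above 0.003 m).
It fails at once if the start button is pressed (over 3 mm) while the blue-faced block is not inside the cabinet (value of joint start above 0.003 m and not (x of blue_block in the frame of cabinet between -0.085 and 0.085 m and y of blue_block in the frame of cabinet between -0.085 and 0.085 m and z of blue_block in the frame of cabinet below 0.055 m)).
It fails at once if the blue-faced block falls from over about 10 cm or is thrown (faster than 1.4 m/s, not held) (linear speed of blue_block above 1.4 m/s and contact force between blue_block and the fingers below 0.05 N).
It fails at once if the sanding block falls from over about 10 cm or is thrown (faster than 1.4 m/s, not held) (linear speed of sander above 1.4 m/s and contact force between sander and the fingers below 0.05 N).
It also fails if it takes over 72 s, if anything falls off the work surface, if the arm or the gripper's body presses on something with over 40 N, if the wrist force passes 120 N, or if a joint passes its speed limit or range.

### The arm

A 7-joint arm with a two-finger parallel gripper is mounted at the origin on the work surface. World frame = base frame: x ahead of the robot, y to its left, z up, the work surface at z = 0. Lengths are in m, angles in rad, forces in N, time in s.
With the tool pointing down it reaches from about 0.425 to 0.925 m from the base axis. Payload 6.8 kg.
Tool frame: the origin (TCP) lies at the very end of the fingers, on their centre line; the grasp point (between the pads) lies 19 mm behind it; z points along the fingers, y is the line along which they close (so a half turn about z gives the same grasp; the last joint's range is limited). The gripper opens to 85 mm and grips with 20 to 120 N. Pads are 22 mm wide; open, the fingers measure 114 mm over their backs; the gripper's body (76 mm by 85 mm) begins 54 mm behind the grasp point. The pads swing forward as they close: fully open they stand 13 mm farther back than shut.
Start: joints at [-1.327, 0.477, 0.022, 1.555, -0.011, 1.109, -0.083], TCP at [0.233, 0.634, 0.231] pointing down, gripper open.
Joint ranges: [-2.96, 2.96], [-0.34, 2.1], [-1.41, 1.46], [0.24, 2.44], [-1.37, 4.51], [0.17, 1.92], [-2.96, 2.96]. Speed limits (rad/s): [2.39, 2.39, 3.14, 3.14, 3.14, 3.14, 3.14].

### API

Orientations are given as a unit quaternion [w, x, y, z].
In Python, from station import get_obs, read_camera, hand_in gives the robot as it stands.
- The arm moves only by the tool arm_command, never from a script. Its argument "commands" is one flat list of numbers, 7 for each row, row after row: the shift along the tool's x, y, z in m, then the turn, a rotation vector about the tool's x, y, z in degrees, then the opening, from 0 (shut) to 1 (fully open). In form: [tx, ty, tz, rx, ry, rz, fingers, tx, ty, tz, rx, ry, rz, fingers, ...]. A call has 1 to 8 rows; each row is the pose to reach, as a shift and turn from the pose commanded when the call began, along the tool's axes at that moment; what a row does not reach only later rows make up. A row lasts 1/10 s, in which the tool goes at most 50 mm and 8.59 degrees, less where a joint would pass 70% of its speed; a pose out of reach is approached as far as the arm can. A call with a gripper value outside its range is refused whole. The fingers move at their own pace and stop on an object; "force" is the grip in N (left out, the last holds). Time passes only in rows, so rows that repeat a pose let the fingers close. It gives the time, the measured TCP pose, the force, the opening and the grip force at its end, in the units of the state.
- get_obs(): the state, without advancing time (a new reading comes with each control period).
- read_camera(name): name is "scene" or "top" or "wrist"; returns a dict with "img" (480x640x3 uint8, red, green, blue), "camera_matrix" (3x3 intrinsics, pixels), "pose" (4x4, takes a point from camera to world coordinates). Camera axes: x right, y down, z forward; pixel columns grow to the right and rows downward; lengths in m; the calibration is good to about 2 mm. The wrist camera is an equidistant fisheye: a pixel r from the principal point sees the ray r / f radians off the axis. A picture is of the moment at which its call begins. There is no depth.
- hand_in(): hands the job in; it is judged then, once.
The state is a dict: "t": time; "q": joint angles; "joint_vel": joint speeds; "joint_torque": joint torques, N m; "eef_pos": TCP position; "tool_rot": TCP orientation; "contact_force": force on the tool from outside, world axes, zero at the start; "torque": the same for the moment, N m; "gripper_width": opening from 0.0 (shut) to 1.0 (fully open); "grasp_force": force on a finger pad.
Only numpy, scipy, OpenCV 4.12 (cv2) and the standard library are available. Lean on these libraries where they do the work, as an engineer would, in place of code of your own. Each camera call takes 0.05 s, during which the arm holds its last target. There are 200 camera calls.

## Working session

There is one attempt and no reset: what is moved stays moved. The work goes in short steps, Python scripts to look and compute and a tool call to move; the robot and the scene stay as the last step left them, time stands still between calls to the robot, and variables do not carry over. Pictures are saved under pics/ and viewed, at most 10 in all, crops included, and the job is handed in when it is done.

Besides the shell and the picture viewer there is one more tool, called after "Request:" by a JSON object that holds its "name" and its "arguments". arm_command: Moves the arm, as the interface text tells. Its arguments: {"type":"object","properties":{"commands":{"type":"array","items":{"type":"number"}},"force":{"type":"number"}},"required":["commands"]}

```bash
ls; mkdir -p pics; python3 - <<'E'
from station import get_obs, read_camera
import cv2,numpy as np,pickle
o=get_obs();print(o)
D={}
for n in ("scene","top","wrist"):
    c=read_camera(n);D[n]=c
    cv2.imwrite(f"pics/{n}0.png",c["img"][:,:,::-1]);print(n,np.round(c["camera_matrix"],1).tolist(),np.round(c["pose"],3).tolist())
pickle.dump(D,open("c0.pkl","wb"))
E
```

```text
pics
{'t': 0.0, 'q': array([-1.32709568,  0.47781934,  0.02239071,  1.55646289, -0.01149351,
        1.10927768, -0.08311333]), 'joint_vel': array([ 0.00116777, -0.00098836, -0.00105386, -0.00134117, -0.00112822,
        0.00134023,  0.00070799]), 'joint_torque': array([ 8.00603743e-05, -5.96431446e+01,  1.60795480e+00, -2.81200737e+01,
        1.24143870e-02,  9.22142935e-03,  1.33849625e-05]), 'eef_pos': array([0.2324394 , 0.63308699, 0.23030897]), 'tool_rot': array([-7.82167274e-05,  1.75011418e-01,  9.84565975e-01, -9.15900992e-04]), 'contact_force': array([-0.52257809, -0.29329597,  0.36692465]), 'torque': array([-0.02349001,  0.00453866,  0.03492867]), 'grasp_force': 0.0, 'gripper_width': 0.9975256164027821}
scene [[506.3, 0.0, 316.2], [0.0, 506.3, 236.3], [0.0, 0.0, 1.0]] [[-0.276, 0.652, -0.706, 1.259], [0.961, 0.182, -0.208, 0.213], [-0.007, -0.736, -0.677, 0.804], [0.0, 0.0, 0.0, 1.0]]
top [[598.8, 0.0, 331.8], [0.0, 598.8, 238.8], [0.0, 0.0, 1.0]] [[0.025, -0.979, 0.204, 0.28], [-1.0, -0.025, 0.003, 0.012], [0.002, -0.204, -0.979, 1.454], [0.0, 0.0, 0.0, 1.0]]
wrist [[371.6, 0.0, 322.9], [0.0, 371.6, 243.1], [0.0, 0.0, 1.0]] [[0.345, 0.896, 0.279, 0.161], [0.938, -0.33, -0.103, 0.659], [-0.0, 0.297, -0.955, 0.372], [0.0, 0.0, 0.0, 1.0]]
```

View pics/top0.png

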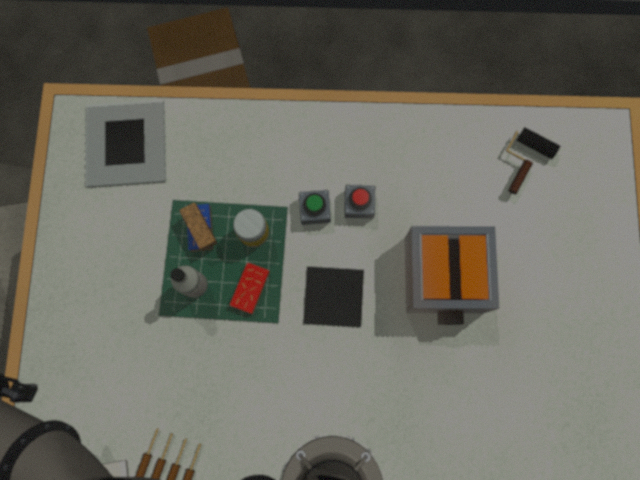

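View pics/scene0.png

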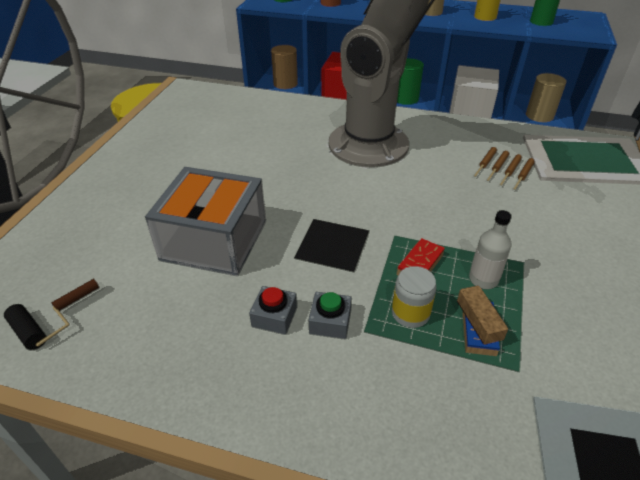

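The top view shows the sander on the blue block at (197,226), with the tin at (250,228), bottle (187,282) and red block (250,288). The pad is at (334,296), the green button at (314,204), the red button at (360,198) and the cabinet flaps at (455,267). The scene view shows the sander at (483,314), pad (333,245), green (331,301), red (272,299) and the cabinet top at (207,197).

```bash
cat >h.py <<'E'
import numpy as np,cv2,pickle
def ray(c,uv):
    K=c["camera_matrix"];T=c["pose"];x=(uv[0]-K[0,2])/K[0,0];y=(uv[1]-K[1,2])/K[1,1]
    if c.get("fish"):
        r=np.hypot(x,y);s=np.sin(r)/max(r,1e-9);d=np.array([x*s,y*s,np.cos(r)])
    else: d=np.array([x,y,1.])
    d=T[:3,:3]@d;return T[:3,3],d/np.linalg.norm(d)
def atz(c,uv,z):
    p,d=ray(c,uv);return p+d*(z-p[2])/d[2]
def tri(*cu):
    A=np.zeros((3,3));b=np.zeros(3);R=[]
    for c,uv in cu:
        p,d=ray(c,uv);M=np.eye(3)-np.outer(d,d);A+=M;b+=M@p;R.append((p,M))
    x=np.linalg.solve(A,b);return x,[round(1000*np.linalg.norm(M@(x-p)),1) for p,M in R]
def proj(c,X):
    T=np.linalg.inv(c["pose"]);x=T[:3,:3]@X+T[:3,3];K=c["camera_matrix"]
    if c.get("fish"):
        r=np.hypot(x[0],x[1]);th=np.arctan2(r,x[2]);return K[:2,:2]@(x[:2]/r*th)+K[:2,2]
    return (K@(x/x[2]))[:2]
E
python3 - <<'E'
from h import *
D=pickle.load(open("c0.pkl","rb"));S,T=D["scene"],D["top"]
def tile(c,x0,y0,w,h,k): return cv2.resize(c["img"][y0:y0+h,x0:x0+w,::-1],None,fx=k,fy=k,interpolation=cv2.INTER_CUBIC)
im=np.zeros((450,800,3),np.uint8)
a=tile(T,170,195,65,65,6);b=tile(S,445,275,80,90,5);im[:390,:390]=a;im[:450,400:800]=b
cv2.imwrite("pics/z1.png",im)
hs={n:cv2.cvtColor(c["img"],cv2.COLOR_RGB2HSV) for n,c in D.items()}
def blobs(n,lo,hi,roi,k=2,amin=15):
    x0,y0,x1,y1=roi;m=cv2.inRange(hs[n],lo,hi)[y0:y1,x0:x1];N,L,s,C=cv2.connectedComponentsWithStats(m)
    out=[]
    for i in np.argsort(-s[1:,4])[:k]+1:
        if s[i,4]<amin: continue
        cc=cv2.findContours((L==i).astype(np.uint8),0,2)[0][0]
        out.append((np.round(C[i]+[x0,y0],1).tolist(),int(s[i,4]),np.round(cv2.boxPoints(cv2.minAreaRect(cc))+[x0,y0],1).tolist()))
    return out
print("orangeT",*blobs("top",(8,150,80),(20,255,255),(400,210,510,330)),sep="\n")
print("orangeS",*blobs("scene",(8,150,80),(20,255,255),(140,150,280,280)),sep="\n")
print("padT",blobs("top",(0,0,0),(180,255,50),(295,255,375,335),1))
print("padS",blobs("scene",(0,0,0),(180,255,50),(290,210,375,280),1))
for n,r in(("top",(290,175,385,230)),("scene",(245,275,360,335))):
    print(n,"g",blobs(n,(45,120,40),(80,255,255),r,1),"r",blobs(n,(0,150,80),(8,255,255),r,1))
print("redS",blobs("top",(0,150,80),(8,255,255),(220,250,285,320),1))
print("matT",blobs("top",(60,80,30),(95,255,200),(150,190,300,335),1))
E
```

```text
orangeT
([473.0, 266.9], 1689, [[458.5, 235.2], [485.2, 234.1], [487.7, 298.0], [460.9, 299.0]])
([436.0, 266.7], 1654, [[421.6, 235.2], [447.9, 234.3], [450.1, 298.0], [423.8, 298.9]])
orangeS
([222.6, 201.2], 1141, [[196.8, 218.2], [228.7, 170.5], [249.0, 184.0], [217.2, 231.8]])
([186.3, 195.1], 1140, [[159.4, 211.6], [193.6, 163.8], [213.2, 177.9], [179.1, 225.6]])
padT [([333.3, 296.6], 3055, [[303.9, 322.5], [307.1, 267.3], [362.7, 270.6], [359.5, 325.7]])]
padS [([332.3, 244.8], 2484, [[294.6, 257.6], [304.2, 215.8], [367.8, 230.3], [358.3, 272.2]])]
top g [([314.0, 202.5], 200, [[303.5, 202.5], [314.5, 191.5], [325.0, 202.0], [314.0, 213.0]])] r [([359.8, 196.6], 191, [[352.0, 189.0], [367.0, 189.0], [367.0, 204.0], [352.0, 204.0]])]
scene g [([329.9, 301.7], 334, [[320.0, 293.0], [340.0, 293.0], [340.0, 311.0], [320.0, 311.0]])] r [([271.7, 296.0], 304, [[262.0, 305.0], [262.0, 287.0], [282.0, 287.0], [282.0, 305.0]])]
redS [([249.1, 287.7], 1129, [[228.8, 304.9], [246.8, 261.1], [269.4, 270.4], [251.4, 314.2]])]
matT [([239.9, 269.2], 3681, [[175.9, 315.1], [184.7, 200.3], [286.0, 208.1], [277.2, 322.9]])]
```

View pics/z1.png

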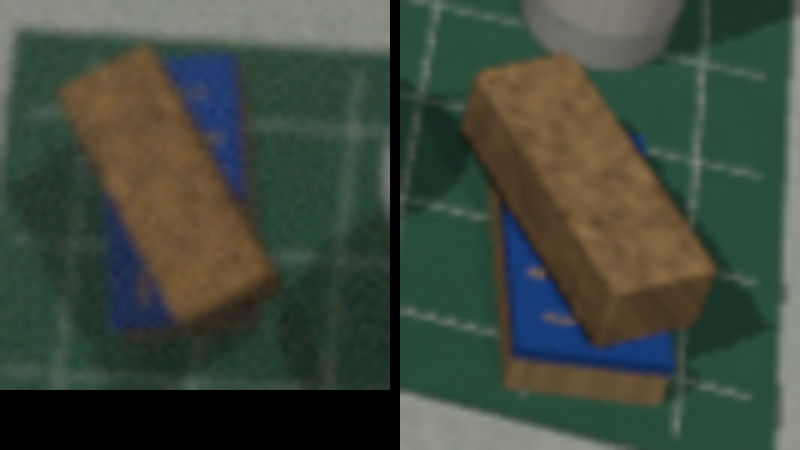

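In the crop the sander's top corners are, in the top tile, (58,92), (148,45), (270,262) and (172,300). In the scene tile they are (713,270), (612,292), (475,75) and (570,55). The blue face's corners are (237,55) and (110,330) in the top tile, and (512,355), (672,372) and (643,135) in the scene tile.

```bash
python3 - <<'E'
from h import *
D=pickle.load(open("c0.pkl","rb"));S,T=D["scene"],D["top"]
t=lambda x,y:(T,(x/6+170,y/6+195)); s=lambda x,y:(S,((x-400)/5+445,y/5+275))
def p(n,r): print(n,np.round(r[0],4),r[1])
for n,a,b in [("sA",t(58,92),s(713,270)),("sB",t(148,45),s(612,292)),("sC",t(270,262),s(475,75)),("sD",t(172,300),s(570,55)),("bUR",t(237,55),s(512,355)),("bLL",t(110,330),s(643,135))]: p(n,tri(a,b))
for n,q in [("A",s(713,270)),("B",s(612,292)),("C",s(475,75)),("D",s(570,55))]: print("scene z.064",n,np.round(atz(*q,.064),4))
for n,q in [("A",t(58,92)),("B",t(148,45)),("C",t(270,262)),("D",t(172,300))]: print("top z.064",n,np.round(atz(*q,.064),4))
for n,q in [("UR",s(512,355)),("UL",s(672,372)),("LL",s(643,135)),("tUR",t(237,55)),("tLL",t(110,330))]: print("blue z.028",n,np.round(atz(*q,.028),4))
p("green",tri((T,(314,202.5)),(S,(329.9,301.7))));p("red",tri((T,(359.8,196.6)),(S,(271.7,296))))
p("pad",tri((T,(333.3,296.6)),(S,(332.3,244.8))))
p("flapL",tri((T,(436,266.7)),(S,(222.6,201.2))));p("flapR",tri((T,(473,266.9)),(S,(186.3,195.1))))
print("cab ctr top .13",atz(T,(454.5,266.8),.13),"edges",[np.round(atz(T,q,.13),4) for q in [(458.5,235.2),(460.9,299),(447.9,234.3),(450.1,298)]])
print("pad corners",[np.round(atz(T,q,.006),4) for q in [[303.9, 322.5], [307.1, 267.3], [362.7, 270.6], [359.5, 325.7]]])
print("pad ctr",atz(T,(333.3,296.6),.006),atz(S,(332.3,244.8),.006))
for n,u,z in [("tin top",(249,221),.103),("cap",(179,273),.183)]: print(n,np.round(atz(T,u,z),3))
print("red blk",[np.round(atz(T,q,.028),3) for q in [[228.8, 304.9], [246.8, 261.1], [269.4, 270.4], [251.4, 314.2]]])
E
```

```text
sA [0.6302 0.3835 0.0616] [np.float64(1.0), np.float64(1.0)]
sB [0.6504 0.3489 0.0621] [np.float64(1.0), np.float64(1.0)]
sC [0.5623 0.2937 0.0653] [np.float64(1.1), np.float64(1.1)]
sD [0.5453 0.3291 0.0691] [np.float64(0.2), np.float64(0.2)]
bUR [0.6575 0.3216 0.0231] [np.float64(1.3), np.float64(1.3)]
bLL [0.5404 0.3642 0.0272] [np.float64(1.1), np.float64(1.1)]
scene z.064 A [0.632 0.384 0.064]
scene z.064 B [0.6517 0.3496 0.064 ]
scene z.064 C [0.5608 0.295  0.064 ]
scene z.064 D [0.5404 0.3297 0.064 ]
top z.064 A [0.6296 0.3818 0.064 ]
top z.064 B [0.6499 0.3474 0.064 ]
top z.064 C [0.5626 0.2928 0.064 ]
top z.064 D [0.5463 0.3304 0.064 ]
blue z.028 UR [0.6609 0.3222 0.028 ]
blue z.028 UL [0.6528 0.3784 0.028 ]
blue z.028 LL [0.5408 0.3651 0.028 ]
blue z.028 tUR [0.6562 0.3193 0.028 ]
blue z.028 tLL [0.5402 0.3628 0.028 ]
green [0.6572 0.061  0.0644] [np.float64(0.0), np.float64(0.0)]
red [ 0.6745 -0.049   0.0656] [np.float64(0.4), np.float64(0.4)]
pad [ 4.393e-01  9.200e-03 -1.000e-04] [np.float64(0.3), np.float64(0.3)]
flapL [ 0.4988 -0.2199  0.1249] [np.float64(0.1), np.float64(0.1)]
flapR [ 0.5008 -0.3037  0.1253] [np.float64(0.9), np.float64(0.9)]
cab ctr top .13 [ 0.49877515 -0.26032406  0.13      ] edges [array([ 0.5714, -0.2706,  0.13  ]), array([ 0.427 , -0.2733,  0.13  ]), array([ 0.5729, -0.2466,  0.13  ]), array([ 0.4286, -0.2494,  0.13  ])]
pad corners [array([0.3746, 0.0779, 0.006 ]), array([0.5088, 0.0748, 0.006 ]), array([ 0.5041, -0.0613,  0.006 ]), array([ 0.3704, -0.0556,  0.006 ])]
pad ctr [0.43866845 0.00894189 0.006     ] [0.44543912 0.01103418 0.006     ]
tin top [0.598 0.209 0.103]
cap [0.461 0.341 0.183]
red blk [array([0.41 , 0.257, 0.028]), array([0.517, 0.22 , 0.028]), array([0.495, 0.164, 0.028]), array([0.39 , 0.202, 0.028])]
```

```bash
cat >>h.py <<'E'
from scipy.spatial.transform import Rotation as Ro
from station import get_obs,read_camera
def goto(x,y,z,yaw):
    "shift/turn to TCP x,y,z with closing axis (tool y) at world angle yaw deg, tool down"
    o=get_obs();q=o["tool_rot"];R=Ro.from_quat([q[1],q[2],q[3],q[0]]);a=np.radians(yaw)
    Y=np.array([np.cos(a),np.sin(a),0]);Z=np.array([0,0,-1.]);G=Ro.from_matrix(np.c_[np.cross(Y,Z),Y,Z])
    print("t",round(o["t"],2),"pos",np.round(o["eef_pos"],4),"yaw",round(np.degrees(np.arctan2(*R.as_matrix()[:2,1][::-1])),1),"w",round(o["gripper_width"],3))
    print("shift",np.round(R.inv().apply(np.array([x,y,z])-o["eef_pos"]),4),"turn",np.round((R.inv()*G).as_rotvec(degrees=True),2))
E
python3 -c "
from h import *
goto(.597,.339,.2,121.5)"
```

```text
t 0.15 pos [0.2324 0.6332 0.2306] yaw 69.8 w 1.0
shift [-0.4436 -0.1506  0.0308] turn [-8.000e-02 -3.000e-02 -5.165e+01]
```

Request:
{"name": "arm_command", "arguments": {"commands": [-0.444,-0.151,0.03,0,0,-51.7,1,-0.444,-0.151,0.03,0,0,-51.7,1,-0.444,-0.151,0.03,0,0,-51.7,1,-0.444,-0.151,0.03,0,0,-51.7,1,-0.444,-0.151,0.03,0,0,-51.7,1,-0.444,-0.151,0.03,0,0,-51.7,1,-0.444,-0.151,0.03,0,0,-51.7,1,-0.444,-0.151,0.03,0,0,-51.7,1], "force": 40}}

```text
t: 0.95
eef_pos: [0.5442, 0.3812, 0.2055]
tool_rot: [-0.0, -0.272, 0.962, 0.0]
contact_force: [0.2, 0.1, 0.5]
gripper_width: 1.0
grasp_force: 0.0
```

```bash
python3 -c "
from h import *
goto(.597,.339,.2,121.5)"
```

```text
t 0.95 pos [0.5442 0.3812 0.2055] yaw 121.6 w 1.0
shift [-0.0229 -0.0636  0.0055] turn [ 0.01 -0.02  0.05]
```

Request:
{"name": "arm_command", "arguments": {"commands": [-0.023,-0.064,0.005,0,0,0,1,-0.023,-0.064,0.005,0,0,0,1,-0.023,-0.064,0.005,0,0,0,1,-0.023,-0.064,0.005,0,0,0,1]}}

```text
t: 1.35
eef_pos: [0.5952, 0.341, 0.2003]
tool_rot: [-0.001, -0.272, 0.962, 0.0]
contact_force: [-0.6, 0.7, -0.2]
gripper_width: 1.002
grasp_force: 0.0
```

```bash
python3 -c "
from h import *
c=read_camera('wrist');c['fish']=1;pickle.dump(c,open('w1.pkl','wb'))
cv2.imwrite('pics/w1.png',c['img'][:,:,::-1])
goto(.597,.339,.2,121.5)
print([np.round(proj(c,np.array(p)),1).tolist() for p in [(.631,.383,.064),(.651,.3485,.064),(.5617,.294,.064),(.545,.330,.064),(.6590,.321,.028),(.6528,.378,.028),(.5405,.364,.028)]])"
```

```text
t 1.4 pos [0.5945 0.3421 0.2006] yaw 121.7 w 1.003
shift [-0.0005 -0.004   0.0005] turn [ 0.08 -0.04  0.16]
[[344.1, 291.9], [295.6, 290.8], [293.1, 161.9], [345.9, 167.9], [267.9, 266.5], [324.8, 291.3], [379.6, 180.3]]
```

View pics/w1.png

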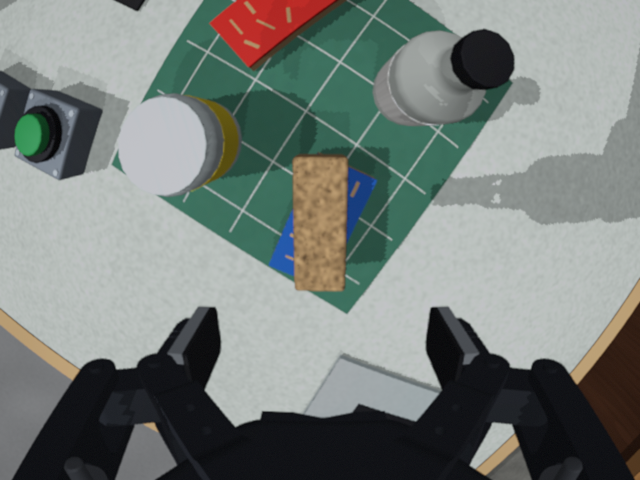

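The wrist view shows the sander's top corners at (293,156), (347,157), (345,291) and (296,291), almost square to the gripper. Blue face corners are at (377,181) and (269,266), the tin is left at (165,145), and the bottle is at upper right.

```bash
python3 -c "
from h import *
c=pickle.load(open('w1.pkl','rb'))
P=np.array([atz(c,q,.064) for q in [(293,156),(347,157),(345,291),(296,291)]]);print(np.round(P,4));m=P.mean(0)
d=(P[3]-P[0]+P[2]-P[1])/2;yaw=np.degrees(np.arctan2(d[1],d[0]));print(m,yaw,np.linalg.norm(d),np.linalg.norm(P[1]-P[0]),np.linalg.norm(P[2]-P[3]))
D=pickle.load(open('c0.pkl','rb'));S,T=D['scene'],D['top']
print('tri',*[tri((c,a),(S,((x-400)/5+445,y/5+275))) for a,x,y in [((293,156),475,75),((347,157),570,55),((345,291),713,270),((296,291),612,292)]])
B=[atz(c,q,.028) for q in [(269,266),(377,181)]];print('blue',B,(B[0]+B[1])/2)
goto(.597,.3385,.2,121.5)"
```

```text
[[0.5579 0.2916 0.064 ]
 [0.5376 0.3264 0.064 ]
 [0.6299 0.3832 0.064 ]
 [0.651  0.3488 0.064 ]]
[0.59410186 0.33750963 0.064     ] 31.601239859785004 0.10883952912050143 0.0402293876710015 0.04031893535728912
tri (array([0.55838699, 0.29341231, 0.06176492]), [np.float64(1.9), np.float64(1.9)]) (array([0.53777225, 0.32835311, 0.06128507]), [np.float64(1.7), np.float64(1.7)]) (array([0.63057774, 0.38407149, 0.06219066]), [np.float64(0.3), np.float64(0.3)]) (array([0.65127995, 0.3493087 , 0.06339047]), [np.float64(0.4), np.float64(0.4)])
blue [array([0.65799146, 0.32161137, 0.028     ]), array([0.54216951, 0.36243608, 0.028     ])] [0.60008049 0.34202373 0.028     ]
t 1.4 pos [0.5945 0.3421 0.2006] yaw 121.7 w 1.003
shift [-0.0002 -0.0044  0.0005] turn [ 0.08 -0.04  0.16]
```

Request:
{"name": "arm_command", "arguments": {"commands": [0.001,-0.004,0.05,0,0,0,1,0.001,-0.004,0.1,0,0,0,1,0.001,-0.004,0.1,0,0,0,1,0.001,-0.004,0.1,0,0,0,1]}}

```text
t: 1.8
eef_pos: [0.5958, 0.3381, 0.1011]
tool_rot: [-0.001, -0.273, 0.962, 0.0]
contact_force: [0.2, -0.3, 1.1]
gripper_width: 1.005
grasp_force: 0.0
```

```bash
python3 -c "
from h import *
goto(.595,.338,.036,121.6)"
```

```text
t 1.8 pos [0.5958 0.3381 0.1011] yaw 121.7 w 1.005
shift [0.0006 0.0002 0.0651] turn [ 0.05 -0.09  0.09]
```

Request:
{"name": "arm_command", "arguments": {"commands": [0,0,0.03,0,0,0,1,0,0,0.055,0,0,0,1,0,0,0.066,0,0,0,1,0,0,0.066,0,0,0,0.2,0,0,0.066,0,0,0,0.2,0,0,0.066,0,0,0,0.2,0,0,0.066,0,0,0,0.2,0,0,0.066,0,0,0,0.2], "force": 40}}

```text
t: 2.6
eef_pos: [0.5985, 0.3376, 0.0372]
tool_rot: [0.002, -0.272, 0.962, 0.001]
contact_force: [-1.0, 0.1, 6.0]
gripper_width: 0.485
grasp_force: 42.5
```

Request:
{"name": "arm_command", "arguments": {"commands": [0,0,-0.01,0,0,0,0.2,0,0,-0.03,0,0,0,0.2,0,0,-0.07,0,0,0,0.2,0,0,-0.11,0,0,0,0.2,0,0,-0.14,0,0,0,0.2,0,0,-0.14,0,0,0,0.2]}}

```text
t: 3.2
eef_pos: [0.5999, 0.338, 0.1814]
tool_rot: [0.005, -0.272, 0.962, 0.001]
contact_force: [0.5, -0.0, -1.3]
gripper_width: 0.482
grasp_force: 41.6
```

```bash
python3 -c "
from h import *
goto(.452,.010,.15,121.6);goto(.452,.010,.15,140)"
```

```text
t 3.2 pos [0.5999 0.338  0.1814] yaw 121.5 w 0.482
shift [ 0.2979 -0.2023  0.0284] turn [ 0.01  0.56 -0.08]
t 3.2 pos [0.5999 0.338  0.1814] yaw 121.5 w 0.482
shift [ 0.2979 -0.2023  0.0284] turn [ -0.08   0.56 -18.48]
```

Request:
{"name": "arm_command", "arguments": {"commands": [0.298,-0.202,0.03,0,0,0,0.2,0.298,-0.202,0.03,0,0,0,0.2,0.298,-0.202,0.03,0,0,0,0.2,0.298,-0.202,0.03,0,0,0,0.2,0.298,-0.202,0.03,0,0,0,0.2,0.298,-0.202,0.03,0,0,0,0.2,0.298,-0.202,0.03,0,0,0,0.2,0.298,-0.202,0.03,0,0,0,0.2]}}

```text
t: 4.0
eef_pos: [0.4448, 0.0029, 0.1439]
tool_rot: [-0.002, -0.268, 0.963, -0.001]
contact_force: [-0.8, 0.4, -0.6]
gripper_width: 0.485
grasp_force: 41.5
```

```bash
python3 -c "
from h import *
goto(.452,.010,.05,121.6)"
```

```text
t 4.0 pos [0.4448 0.0029 0.1439] yaw 121.1 w 0.485
shift [-0.0103  0.0024  0.0938] turn [ 0.01 -0.28 -0.46]
```

Request:
{"name": "arm_command", "arguments": {"commands": [-0.003,0,0.045,0,0,0,0.2,-0.003,0,0.09,0,0,0,0.2,-0.003,0,0.1,0,0,0,0.2,-0.003,0,0.1,0,0,0,0.2,-0.003,0,0.1,0,0,0,0.2]}}

```text
t: 4.5
eef_pos: [0.4524, 0.0104, 0.0459]
tool_rot: [0.001, -0.272, 0.962, -0.0]
contact_force: [0.1, 0.2, -0.9]
gripper_width: 0.484
grasp_force: 41.4
```

```bash
python3 -c "
from h import *
goto(.452,.010,.016,121.6)
c=read_camera('scene');im=cv2.resize(c['img'][190:310,250:430,::-1],None,fx=4,fy=4);cv2.imwrite('pics/s2.png',im)"
```

```text
t 4.5 pos [0.4524 0.0104 0.0459] yaw 121.6 w 0.484
shift [ 0.0006 -0.0001  0.0299] turn [-0.02  0.07 -0.04]
```

View pics/s2.png

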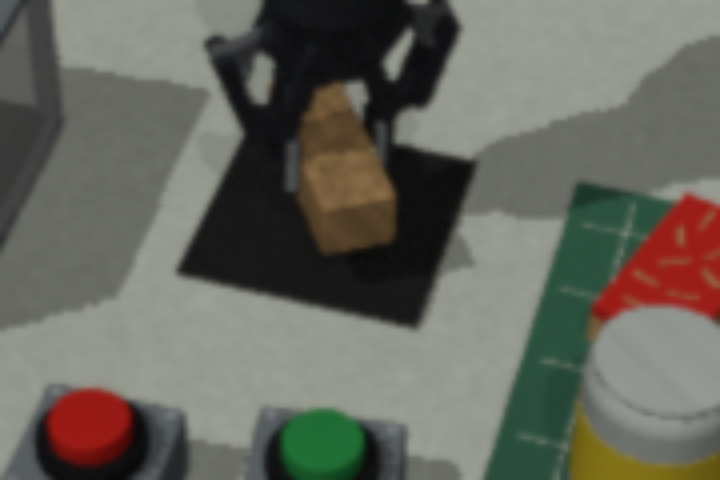

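The crop shows the sander held level just above the pad, near its middle (about (345,170) in the crop). I'll lower it gently.

Request:
{"name": "arm_command", "arguments": {"commands": [0,0,0.015,0,0,0,0.2,0,0,0.025,0,0,0,0.2,0,0,0.028,0,0,0,0.2,0,0,0.03,0,0,0,0.2,0,0,0.03,0,0,0,0.2]}}

```text
t: 5.05
eef_pos: [0.4518, 0.0101, 0.0152]
tool_rot: [0.0, -0.272, 0.962, -0.0]
contact_force: [0.5, 0.7, -0.9]
gripper_width: 0.486
grasp_force: 41.6
```

Request:
{"name": "arm_command", "arguments": {"commands": [0,0,0.001,0,0,0,0.2,0,0,0.002,0,0,0,0.2]}}

```text
t: 5.25
eef_pos: [0.4519, 0.01, 0.0149]
tool_rot: [0.0, -0.272, 0.962, -0.0]
contact_force: [-12.0, 0.2, 47.8]
gripper_width: 0.485
grasp_force: 47.4
```

Contact; release now and lift off.

Request:
{"name": "arm_command", "arguments": {"commands": [0,0,-0.002,0,0,0,0.5,0,0,-0.002,0,0,0,1,0,0,-0.002,0,0,0,1,0,0,-0.002,0,0,0,1,0,0,-0.04,0,0,0,1,0,0,-0.09,0,0,0,1,0,0,-0.135,0,0,0,1,0,0,-0.165,0,0,0,1]}}

```text
t: 6.05
eef_pos: [0.4523, 0.0101, 0.1807]
tool_rot: [0.002, -0.272, 0.962, -0.0]
contact_force: [0.4, -0.1, 0.1]
gripper_width: 1.004
grasp_force: 0.0
```

```bash
python3 -c "
from h import *
goto(.600,.342,.18,97.5)
c=read_camera('scene');cv2.imwrite('pics/s3.png',cv2.resize(c['img'][190:310,250:430,::-1],None,fx=3,fy=3))
h=cv2.cvtColor(c['img'],cv2.COLOR_RGB2HSV)[200:290,285:385];m=cv2.inRange(h,(8,60,60),(25,255,255))
mm=cv2.connectedComponentsWithStats(m);i=1+np.argmax(mm[2][1:,4]);print(mm[2][i],mm[3][i]+[285,200],atz(c,mm[3][i]+[285,200],.03))"
```

```text
t 6.05 pos [0.4523 0.0101 0.1807] yaw 121.5 w 1.004
shift [-0.2995  0.2056  0.0013] turn [-0.03  0.17 24.04]
[ 32  18  31  45 932] [332.21888412 240.02575107] [0.45498895 0.01299804 0.03      ]
```

Request:
{"name": "arm_command", "arguments": {"commands": [-0.3,0.206,0,0,0,24,1,-0.3,0.206,0,0,0,24,1,-0.3,0.206,0,0,0,24,1,-0.3,0.206,0,0,0,24,1,-0.3,0.206,0,0,0,24,1,-0.3,0.206,0,0,0,24,1,-0.3,0.206,0,0,0,24,1,-0.3,0.206,0,0,0,24,1]}}

```text
t: 6.9
eef_pos: [0.599, 0.3484, 0.1764]
tool_rot: [-0.0, -0.068, 0.998, 0.001]
contact_force: [0.4, 1.0, 0.6]
gripper_width: 0.999
grasp_force: 0.0
```

Request:
{"name": "arm_command", "arguments": {"commands": [0,0,0,0,0,0,1,0,0,0,0,0,0,1]}}

```text
t: 7.1
eef_pos: [0.5989, 0.3419, 0.1765]
tool_rot: [-0.001, -0.066, 0.998, -0.001]
contact_force: [-0.2, -0.9, 0.6]
gripper_width: 1.0
grasp_force: 0.0
```

```bash
python3 -c "
from h import *
c=read_camera('wrist');c['fish']=1;pickle.dump(c,open('w2.pkl','wb'))
cv2.imwrite('pics/w2.png',c['img'][:,:,::-1])
goto(.600,.342,.18,97.5)"
```

```text
t 7.15 pos [0.5991 0.3409 0.1769] yaw 97.5 w 1.002
shift [-0.001   0.001  -0.0031] turn [-0.09 -0.08 -0.02]
```

View pics/w2.png

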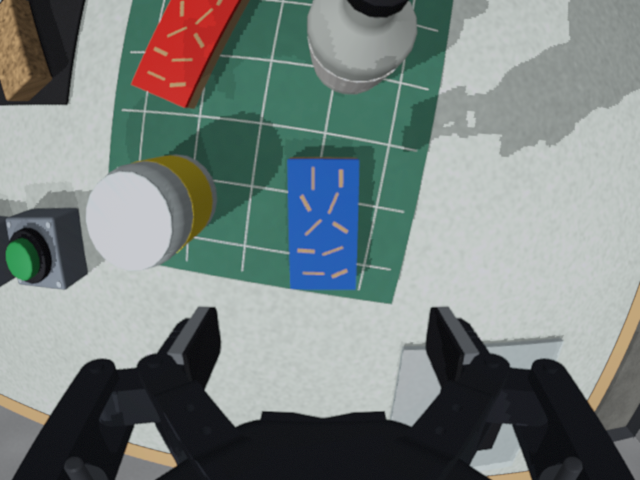

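Blue face corners are at (288,158), (358,159), (356,289) and (291,289), aligned with the gripper. The tin, bottle and red block are untouched.

```bash
python3 -c "
from h import *
c=pickle.load(open('w2.pkl','rb'))
P=np.array([atz(c,q,.028) for q in [(288,158),(358,159),(356,289),(291,289)]]);print(np.round(P,4));m=P.mean(0)
d=(P[3]-P[0]+P[2]-P[1])/2;print(m,np.degrees(np.arctan2(d[1],d[0])),np.linalg.norm(d),np.linalg.norm(P[1]-P[0]),np.linalg.norm(P[2]-P[3]))
c1=pickle.load(open('w1.pkl','rb'));S=pickle.load(open('c0.pkl','rb'))['scene']
print(tri((c,(358,159)),(c1,(377,181)),(S,(493.6,302))),tri((c,(291,289)),(c1,(269,266)),(S,(467.4,346))))
goto(m[0],m[1],.10,97.5);goto(m[0],m[1],.012,97.5)"
```

```text
[[0.5478 0.307  0.028 ]
 [0.5415 0.3612 0.028 ]
 [0.6502 0.3766 0.028 ]
 [0.6575 0.3213 0.028 ]]
[0.59927816 0.34154136 0.028     ] 7.736822050297518 0.1102224569212918 0.054537767093351744 0.05574669135130205
(array([0.54186505, 0.36276078, 0.02897805]), [np.float64(1.7), np.float64(0.6), np.float64(2.2)]) (array([0.65891647, 0.32186221, 0.02545582]), [np.float64(0.7), np.float64(0.1), np.float64(0.7)])
t 7.15 pos [0.5991 0.3409 0.1769] yaw 97.5 w 1.002
shift [-0.0004  0.0008  0.0769] turn [-0.09 -0.08 -0.02]
t 7.15 pos [0.5991 0.3409 0.1769] yaw 97.5 w 1.002
shift [-0.0005  0.0009  0.1649] turn [-0.09 -0.08 -0.02]
```

Request:
{"name": "arm_command", "arguments": {"commands": [0,0.001,0.05,0,0,0,1,0,0.001,0.1,0,0,0,1,0,0.001,0.14,0,0,0,1,0,0.001,0.16,0,0,0,1,0,0.001,0.166,0,0,0,1,0,0.001,0.166,0,0,0,1], "force": 70}}

```text
t: 7.75
eef_pos: [0.5992, 0.3419, 0.0116]
tool_rot: [-0.0, -0.065, 0.998, -0.001]
contact_force: [0.3, -0.7, 0.1]
gripper_width: 1.003
grasp_force: 0.0
```

Request:
{"name": "arm_command", "arguments": {"commands": [0,0,0.004,0,0,0,1,0,0,0.004,0,0,0,0.3,0,0,0.004,0,0,0,0.3,0,0,0.004,0,0,0,0.3,0,0,0.004,0,0,0,0.3]}}

```text
t: 8.25
eef_pos: [0.6003, 0.3439, 0.0095]
tool_rot: [0.001, -0.066, 0.998, 0.0]
contact_force: [-1.3, -1.6, 6.7]
gripper_width: 0.638
grasp_force: 76.5
```

Request:
{"name": "arm_command", "arguments": {"commands": [0,0,-0.01,0,0,0,0.3,0,0,-0.03,0,0,0,0.3,0,0,-0.07,0,0,0,0.3,0,0,-0.12,0,0,0,0.3,0,0,-0.165,0,0,0,0.3,0,0,-0.2,0,0,0,0.3,0,0,-0.21,0,0,0,0.3]}}

```text
t: 8.95
eef_pos: [0.601, 0.3447, 0.2233]
tool_rot: [0.003, -0.066, 0.998, 0.002]
contact_force: [-0.7, 0.2, -2.7]
gripper_width: 0.637
grasp_force: 75.5
```

```bash
python3 -c "
from h import *
goto(.500,-.261,.22,91)
D=pickle.load(open('c0.pkl','rb'));print(atz(D['scene'],(204.45,198.15),.13))"
```

```text
t 8.95 pos [0.601  0.3447 0.2233] yaw 97.5 w 0.637
shift [ 0.1796 -0.5872  0.    ] turn [0.22 0.39 6.54]
[ 0.50525857 -0.25859499  0.13      ]
```

Request:
{"name": "arm_command", "arguments": {"commands": [0.18,-0.587,0,0,0,6.5,0.3,0.18,-0.587,0,0,0,6.5,0.3,0.18,-0.587,0,0,0,6.5,0.3,0.18,-0.587,0,0,0,6.5,0.3,0.18,-0.587,0,0,0,6.5,0.3,0.18,-0.587,0,0,0,6.5,0.3,0.18,-0.587,0,0,0,6.5,0.3,0.18,-0.587,0,0,0,6.5,0.3]}}

```text
t: 9.75
eef_pos: [0.5314, -0.0528, 0.2167]
tool_rot: [-0.001, -0.009, 1.0, 0.0]
contact_force: [1.4, -0.6, -2.6]
gripper_width: 0.636
grasp_force: 75.3
```

```bash
python3 -c "
from h import *
goto(.500,-.261,.22,91)"
```

```text
t 9.75 pos [ 0.5314 -0.0528  0.2167] yaw 91.1 w 0.636
shift [ 0.0353 -0.2076 -0.0033] turn [ 0.   -0.12  0.06]
```

Request:
{"name": "arm_command", "arguments": {"commands": [0.034,-0.209,-0.003,0,0,0,0.3,0.034,-0.209,-0.003,0,0,0,0.3,0.034,-0.209,-0.003,0,0,0,0.3,0.034,-0.209,-0.003,0,0,0,0.3,0.034,-0.209,-0.003,0,0,0,0.3,0.034,-0.209,-0.003,0,0,0,0.3,0.034,-0.209,-0.003,0,0,0,0.3]}}

```text
t: 10.45
eef_pos: [0.5027, -0.2591, 0.2198]
tool_rot: [-0.001, -0.009, 1.0, 0.001]
contact_force: [-0.3, 1.0, -2.7]
gripper_width: 0.631
grasp_force: 75.4
```

```bash
python3 -c "
from h import *
c=read_camera('wrist');c['fish']=1;pickle.dump(c,open('w3.pkl','wb'))
cv2.imwrite('pics/w3.png',c['img'][:,:,::-1])
goto(.500,-.261,.22,91)"
```

```text
t 10.5 pos [ 0.5031 -0.2584  0.2199] yaw 91.2 w 0.636
shift [ 0.0032 -0.0025 -0.0001] turn [ 0.09 -0.07  0.17]
```

View pics/w3.png

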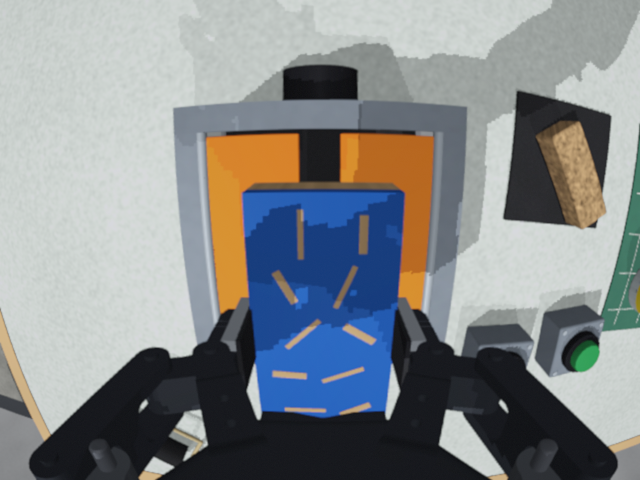

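The wrist view shows the block held level above the flaps. The opening's near corners are at (205,133) and (435,131), the slit's end is between (300,135) and (341,135), and the sander is flat on the pad.

```bash
python3 -c "
from h import *
c=pickle.load(open('w3.pkl','rb'))
for q in [(205,133),(435,131),(300,135),(341,135),(174,107),(467,107)]: print(q,np.round(atz(c,q,.13),4))
# block top corners
zt=.22-.0065+.025
P=[atz(c,q,zt) for q in [(244,191),(404,191)]];print('block far edge',np.round(P,4))
"
```

```text
(205, 133) [ 0.4269 -0.3357  0.13  ]
(435, 131) [ 0.4232 -0.1901  0.13  ]
(300, 135) [ 0.4293 -0.275   0.13  ]
(341, 135) [ 0.4289 -0.2498  0.13  ]
(174, 107) [ 0.4087 -0.3571  0.13  ]
(467, 107) [ 0.4056 -0.1687  0.13  ]
block far edge [[ 0.447  -0.2877  0.2385]
 [ 0.446  -0.2333  0.2385]]
```

Request:
{"name": "arm_command", "arguments": {"commands": [0.002,-0.002,0.03,0,0,0,0.3,0.002,-0.002,0.06,0,0,0,0.3,0.002,-0.002,0.075,0,0,0,0.3,0.002,-0.002,0.085,0,0,0,0.3,0.002,-0.002,0.095,0,0,0,0.3,0.002,-0.002,0.105,0,0,0,0.3,0.002,-0.002,0.11,0,0,0,0.3]}}

```text
t: 11.2
eef_pos: [0.5018, -0.2625, 0.1107]
tool_rot: [0.001, -0.009, 1.0, -0.0]
contact_force: [-0.2, 1.6, 1.5]
gripper_width: 0.633
grasp_force: 75.8
```

Request:
{"name": "arm_command", "arguments": {"commands": [0,0.001,0.01,0,0,0,0.3,0,0.001,0.018,0,0,0,0.3,0,0.001,0.025,0,0,0,0.3,0,0.001,0.03,0,0,0,0.3,0,0.001,0.031,0,0,0,0.3,0,0.001,0.031,0,0,0,0.3]}}

```text
t: 11.8
eef_pos: [0.5008, -0.2615, 0.0795]
tool_rot: [-0.0, -0.009, 1.0, 0.0]
contact_force: [-0.1, -0.5, -3.1]
gripper_width: 0.634
grasp_force: 78.9
```

```bash
python3 -c "
from h import *
c=read_camera('scene');d=read_camera('wrist')
a=cv2.resize(c['img'][140:290,120:300,::-1],None,fx=2.5,fy=2.5);b=cv2.resize(d['img'][80:460,140:500,::-1],(350,375))
cv2.imwrite('pics/s4.png',np.hstack([a,b]));print(a.shape,b.shape)
goto(.500,-.261,.0815,91)"
```

```text
(375, 450, 3) (375, 350, 3)
t 11.9 pos [ 0.5008 -0.2615  0.0796] yaw 91.0 w 0.636
shift [ 0.0008  0.0006 -0.0019] turn [ 0.01 -0.03  0.04]
```

View pics/s4.png

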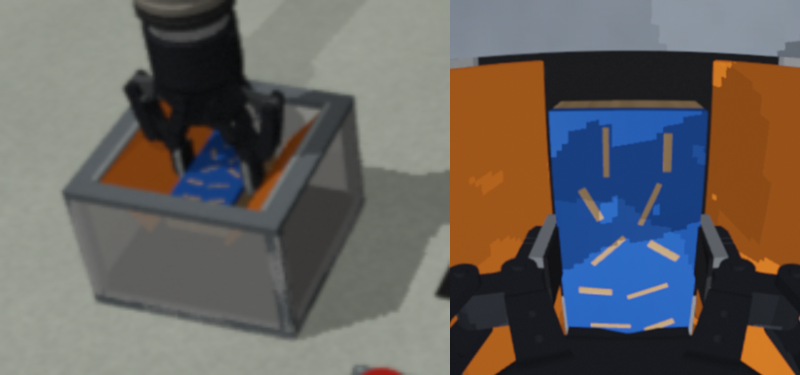

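The block is well past the flap tips, level and centred, with its underside about 57 mm below the mouth. I'll open the fingers now.

Request:
{"name": "arm_command", "arguments": {"commands": [0,0,0,0,0,0,1,0,0,0,0,0,0,1,0,0,0,0,0,0,1,0,0,0,0,0,0,1,0,0,0,0,0,0,1]}}

```text
t: 12.4
eef_pos: [0.5012, -0.2617, 0.0799]
tool_rot: [0.0, -0.009, 1.0, -0.0]
contact_force: [0.1, -0.2, 1.2]
gripper_width: 0.994
grasp_force: 3.2
```

```bash
python3 -c "
from h import *
c=read_camera('scene');d=read_camera('wrist')
a=cv2.resize(c['img'][140:290,120:300,::-1],None,fx=2.5,fy=2.5);b=cv2.resize(d['img'][80:460,140:500,::-1],(350,375))
cv2.imwrite('pics/s5.png',np.hstack([a,b]))
goto(.500,-.261,.22,91)"
```

```text
t 12.5 pos [ 0.5012 -0.2617  0.0799] yaw 91.0 w 1.0
shift [ 0.0011  0.0007 -0.1401] turn [-0.01  0.02  0.04]
```

View pics/s5.png

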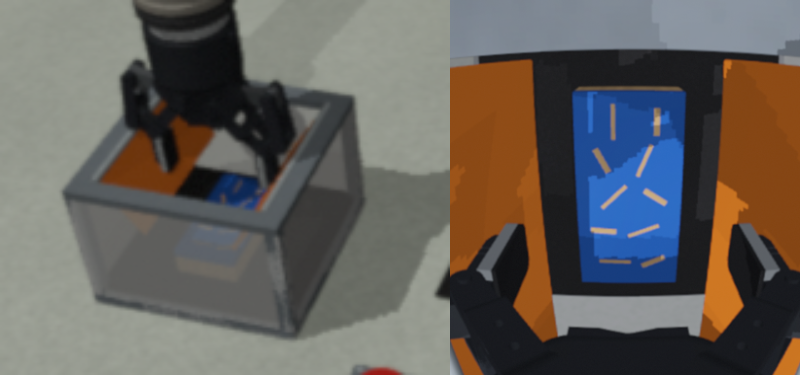

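The block lies flat on the cabinet floor, with the flaps held only by the fingers. I'll lift out and shut the fingers.

Request:
{"name": "arm_command", "arguments": {"commands": [0,0,-0.03,0,0,0,1,0,0,-0.07,0,0,0,1,0,0,-0.11,0,0,0,1,0,0,-0.14,0,0,0,0.5,0,0,-0.14,0,0,0,0,0,0,-0.14,0,0,0,0], "force": 40}}

```text
t: 13.1
eef_pos: [0.5012, -0.2617, 0.2203]
tool_rot: [0.001, -0.009, 1.0, -0.0]
contact_force: [1.4, 0.3, 0.2]
gripper_width: 0.518
grasp_force: 0.0
```

```bash
python3 -c "
from h import *
goto(.657,.061,.16,91)
D=pickle.load(open('c0.pkl','rb'));c=read_camera('top')
for k,i in(('before',D['top']['img']),('now',c['img'])):
    m=cv2.inRange(cv2.cvtColor(i,cv2.COLOR_RGB2HSV),(8,150,80),(20,255,255))[210:330,400:510];print(k,m.sum()/255)
d=cv2.absdiff(D['scene']['img'],read_camera('scene')['img']).max(2)[160:235,155:255];print('flap diff',d.mean(),(d>60).sum())"
```

```text
t 13.1 pos [ 0.5012 -0.2617  0.2203] yaw 91.0 w 0.518
shift [-0.1616  0.3198  0.0604] turn [-0.02  0.07  0.05]
before 3343.0
now 1571.0
flap diff 6.9930666666666665 31
```

Request:
{"name": "arm_command", "arguments": {"commands": [-0.162,0.32,0.03,0,0,0,0,-0.162,0.32,0.03,0,0,0,0,-0.162,0.32,0.03,0,0,0,0,-0.162,0.32,0.03,0,0,0,0,-0.162,0.32,0.03,0,0,0,0,-0.162,0.32,0.03,0,0,0,0,-0.162,0.32,0.03,0,0,0,0,-0.162,0.32,0.03,0,0,0,0]}}

```text
t: 14.0
eef_pos: [0.6573, 0.07, 0.1869]
tool_rot: [-0.002, -0.014, 1.0, 0.002]
contact_force: [-0.7, 0.6, -0.0]
gripper_width: 0.002
grasp_force: 0.0
```

Request:
{"name": "arm_command", "arguments": {"commands": [0,0,0,0,0,0,0,0,0,0,0,0,0,0]}}

```text
t: 14.2
eef_pos: [0.6562, 0.0594, 0.1885]
tool_rot: [-0.001, -0.008, 1.0, -0.001]
contact_force: [-0.2, -0.8, 0.0]
gripper_width: -0.002
grasp_force: 0.0
```

```bash
python3 -c "
from h import *
goto(.657,.061,.16,91)
c=read_camera('wrist');c['fish']=1;pickle.dump(c,open('w4.pkl','wb'));cv2.imwrite('pics/w4.png',c['img'][:,:,::-1])
h=cv2.cvtColor(c['img'],cv2.COLOR_RGB2HSV);D=pickle.load(open('c0.pkl','rb'))
for n,lo,hi in(('g',(50,130,40),(75,255,255)),('r',(0,170,80),(6,255,255))):
    mm=cv2.connectedComponentsWithStats(cv2.inRange(h,lo,hi))
    for i in 1+np.argsort(-mm[2][1:,4])[:3]: print(n,mm[2][i],mm[3][i],np.round(atz(c,mm[3][i],.07),4))
def cen(n,lo,hi):
    m=cv2.inRange(h,lo,hi)
"
```

```text
t 14.2 pos [0.6562 0.0594 0.1885] yaw 91.0 w -0.002
shift [-0.0009  0.0016  0.0285] turn [-0.09 -0.14 -0.04]
g [ 297  207   55   55 2340] [323.56880342 234.10897436] [0.6543 0.0591 0.07  ]
r [ 452    0   79   71 3432] [491.38024476  29.29458042] [0.4937 0.1806 0.07  ]
r [ 161  229   49   50 1873] [184.97223705 253.17084891] [ 0.6711 -0.0483  0.07  ]
```

View pics/w4.png

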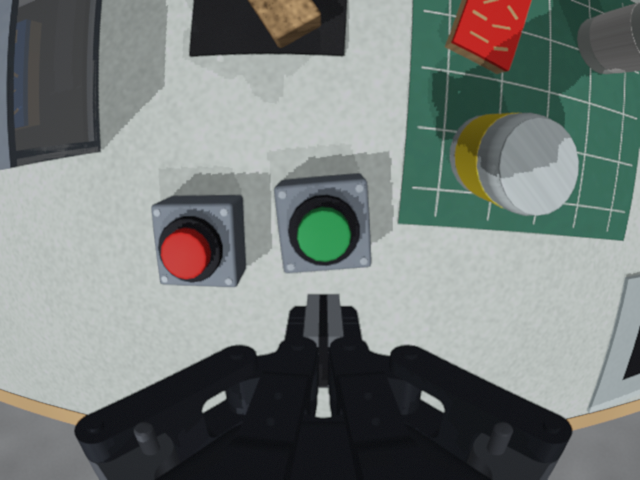

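The wrist view shows the green button dead ahead of the shut fingers, at (324,234), which puts it at about (0.655, 0.060). The red button is well clear at (185,253). Going down.

Request:
{"name": "arm_command", "arguments": {"commands": [0,0,0.05,0,0,0,0,0,0,0.095,0,0,0,0,0,0,0.108,0,0,0,0,0,0,0.112,0,0,0,0]}}

```text
t: 14.65
eef_pos: [0.6558, 0.0592, 0.0765]
tool_rot: [-0.002, -0.008, 1.0, -0.001]
contact_force: [-0.8, 0.8, 0.4]
gripper_width: 0.003
grasp_force: 0.0
```

Request:
{"name": "arm_command", "arguments": {"commands": [0,0,0.004,0,0,0,0,0,0,0.008,0,0,0,0,0,0,0.011,0,0,0,0,0,0,0.011,0,0,0,0]}}

```text
t: 15.05
eef_pos: [0.6584, 0.0612, 0.068]
tool_rot: [0.001, -0.009, 1.0, 0.0]
contact_force: [0.8, -0.2, 1.8]
gripper_width: 0.002
grasp_force: 1.1
```

Request:
{"name": "arm_command", "arguments": {"commands": [0,0,0.002,0,0,0,0,0,0,0.004,0,0,0,0,0,0,0.004,0,0,0,0]}}

```text
t: 15.35
eef_pos: [0.6583, 0.0612, 0.0634]
tool_rot: [0.001, -0.009, 1.0, 0.0]
contact_force: [2.4, -1.4, 4.2]
gripper_width: -0.004
grasp_force: 2.1
```

Request:
{"name": "arm_command", "arguments": {"commands": [0,0,0.001,0,0,0,0,0,0,0.002,0,0,0,0,0,0,0.002,0,0,0,0]}}

```text
t: 15.65
eef_pos: [0.6583, 0.0612, 0.0621]
tool_rot: [0.001, -0.009, 1.0, 0.0]
contact_force: [1.8, -1.2, 8.9]
gripper_width: -0.001
grasp_force: 5.0
```

Request:
{"name": "arm_command", "arguments": {"commands": [0,0,0.001,0,0,0,0,0,0,0.001,0,0,0,0,0,0,0.001,0,0,0,0]}}

```text
t: 15.95
eef_pos: [0.6584, 0.0612, 0.062]
tool_rot: [0.001, -0.009, 1.0, 0.0]
contact_force: [-1.3, -1.6, 17.2]
gripper_width: 0.005
grasp_force: 8.1
```

The button is on its end stop: z has stopped changing at 0.062 and the force has risen to 17 N. Lift off.

Request:
{"name": "arm_command", "arguments": {"commands": [0,0,0,0,0,0,0,0,0,-0.02,0,0,0,0,0,0,-0.06,0,0,0,0,0,0,-0.11,0,0,0,0,0,0,-0.15,0,0,0,0,0,0,-0.15,0,0,0,0,0,0,-0.15,0,0,0,0]}}

```text
t: 16.65
eef_pos: [0.6564, 0.0616, 0.2097]
tool_rot: [-0.0, -0.009, 1.0, 0.0]
contact_force: [-0.8, -0.1, -0.6]
gripper_width: -0.004
grasp_force: 0.0
```

```bash
python3 -c "
from h import *
goto(.658,.061,.2,91)
D=pickle.load(open('c0.pkl','rb'));c=read_camera('scene')['img']
m=lambda i,lo,hi,r:cv2.moments(cv2.inRange(cv2.cvtColor(i,cv2.COLOR_RGB2HSV)[r[1]:r[3],r[0]:r[2]],lo,hi),True)
for n,lo,hi,r in [('green',(45,120,40),(80,255,255),(245,275,360,335)),('orange',(8,150,80),(20,255,255),(140,150,280,280)),('redblk',(0,150,80),(8,255,255),(390,225,450,285)),('tin',(22,120,80),(32,255,255),(380,270,445,335))]:
  print(n,[(k['m00'],round(k['m10']/k['m00'],1),round(k['m01']/k['m00'],1)) for k in (m(D['scene']['img'],lo,hi,r),m(c,lo,hi,r))])
"
```

```text
t 16.65 pos [0.6564 0.0616 0.2097] yaw 91.1 w -0.004
shift [-0.0016 -0.0007  0.0097] turn [ 0.02 -0.05  0.07]
green [(334.0, 84.9, 26.7), (336.0, 85.0, 26.8)]
orange [(2281.0, 64.5, 48.1), (2282.0, 64.4, 48.2)]
redblk [(780.0, 31.9, 29.9), (790.0, 31.9, 30.1)]
tin [(628.0, 30.7, 40.6), (635.0, 30.8, 40.5)]
```

Everything matches the starting image (button up, flaps shut, bystanders unmoved).

```bash
python3 -c "
from station import hand_in
print(hand_in())"
```

```text
the job is handed in; nothing more can be done
None
```

I finished all three steps and handed the job in at about 17 s on the robot's clock: the sander is flat on the pad, the blue block is inside the cabinet with the flaps shut, and the green button was pressed to its stop and came back up; `hand_in` gave no verdict.

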